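# Load a board carrier into a test nest

## Task

Load the circuit board for test: take the board carrier by its upright handle, slide it head first down the lane of the test nest and under the gate until the head meets the back stop, then shift it sideways behind the gate until the head meets the contact block (the side with the brass strips). Leave it lying flat on the nest's deck, against both the back stop and the contact block, let go, and leave the other things on the bench where they are.

Things in the scene. Friction and masses are not known exactly. Their poses are not given: they have to be found in the camera images.
- nest: Test nest, fixed to the bench. Origin: on the bench under the middle of its gate. +y runs down the lane, from the open mouth through the gate into the pocket; -x is the side of the contact block; z up. Aluminium deck plate 8 mm thick, y -150 to +135 mm, x -122 to +98 mm; the lane and pocket lie on it.
- mouth (a point): Point on the deck at the lane's mouth, 100 mm to -y of the nest's origin, 8 mm above the bench; axes as the nest. From y -92 mm to the gate two black bars, 16 mm high, funnel the lane from about 130 mm wide to the gate's 102 mm.
- gate (a point): Point on the deck in the middle of the gate, 8 mm above the nest's origin; axes as the nest. Two black posts, y -20 to +20 mm, leave a gap from x -51 to +51 mm, under a dark steel roof whose underside is 36 mm above the deck and whose top is 56 mm above the bench (x -85 to +85 mm).
- pocket (a point): Point on the deck where the middle of the head's underside lies when home: x -34, y +72 mm from the nest's origin, 8 mm up; axes as the nest. The pocket is open above. Back stop, 26 mm high: face at y +112 mm. Contact block, 26 mm high, brass strips on top: face at x -79 mm. Opposite, a fence 16 mm high: face at x +51 mm.
- handle (a point): Grip point in the carrier's upright steel handle, a block 28 (x) by 24 (y) mm reaching 75 mm above the carrier's underside; the point is 50 mm above the underside. +y points from handle to head, z up. The loose carrier is a T-shaped plate 10 mm thick, 0.19 to 0.29 kg; its stem, 20 mm wide, runs from 15 mm behind this point to the head. The handle stays before the gate.
- head (a point): Middle of the carrier's head at its underside: 145 mm in +y of the handle point and 50 mm below it; axes as the handle. The head is 90 mm wide (x) by 80 mm long (y), 24 mm high in all, and carries a red circuit board with a metal shield can.
- scanner: Black hand-held barcode scanner lying on its side, about 110 x 150 x 60 mm, a bystander; origin on the bench under the rear of its body.
- enclosure: Closed white plastic enclosure, 114 x 164 x 59 mm, a bystander; origin under its centre.
- screwdriver: Black-handled screwdriver lying on the bench, about 200 mm long, a bystander; origin underneath it.
- parts_tray: Open grey tray, 120 x 160 x 30 mm, with a spare board in it, a bystander; origin under its centre.
Mind the look-alikes: they are no part of the job. What is shaped like the part that bears handle but blue or orange is not meant.

How it is judged:
By the outcome, as a careful person would: the job done as asked, in the order asked, and still so for the second after the job is handed in, with the robot touching nothing.
It also fails if it takes over 48 s, if anything falls off the work surface, if the arm or the gripper's body presses on something with over 40 N, if the wrist force passes 120 N, or if a joint passes its speed limit or range.

## Robot

A 6-joint arm with a two-finger parallel gripper is mounted at the origin on the work surface. World frame = base frame: x ahead of the robot, y to its left, z up, the work surface at z = 0. Lengths are in m, angles in rad, forces in N, time in s.
With the tool pointing down it reaches from about 0.225 to 0.875 m from the base axis. Payload 3.4 kg.
Tool frame: the origin (TCP) lies between the finger pads; the fingertips stand 11 mm ahead of it and the grasp point (between the pads) lies 8 mm behind it (tips_ahead is the distance from the TCP to the fingertips, in m); z points along the fingers, x is the direction in which the jaws open and shut, and the axes are right-handed (so a half turn about z gives the same grasp; the last joint's range is limited). The gripper opens to 85 mm and grips with 20 to 120 N. Pads are 22 mm wide; open, the fingers measure 114 mm over their backs; the gripper's body (76 mm by 85 mm) begins 54 mm behind the grasp point. The pads swing forward as they close: fully open they stand 13 mm farther back than shut.
Start: joints at [1.057, 0.276, 1.505, -0, 1.361, -0.121], TCP at [0.22, 0.531, 0.242] pointing down, gripper open.
Joint ranges: [-2.89, 2.89], [-0.75, 2.08], [0.22, 2.7], [-1.18, 4.32], [0.11, 2.71], [-2.7, 2.7]. Speed limits (rad/s): [2.57, 2.57, 3.14, 3.14, 3.14, 3.14].

## Interface

Orientations are given as a unit quaternion [w, x, y, z].
In Python, from rig import get_state, get_image, sign_off, masks_of, tips_ahead gives the robot as it stands.
- The arm moves only by the tool play_rows, never from a script. Its argument "series" is a list of rows, each an object of numbers: "fingers": the closure, from -1 (fully open) to 1 (shut); "dx", "dy", "dz": the shift along the world's x, y, z in mm; "turn": the turn about the world's z in rad. A call has 1 to 20 rows; each row shifts and turns the pose as measured when the row begins; what a row does not reach is not made up. A row lasts 1/12 s, in which the tool goes at most 41.7 mm and 7.16 degrees, less where a joint would pass 70% of its speed; a pose out of reach is approached as far as the arm can. A call with a gripper value outside its range is refused whole. The fingers move at their own pace and stop on an object; "squeeze" is the grip in N (left out, the last holds). Time passes only in rows, so rows that do not move let the fingers close. It gives the time, the measured TCP pose, the force and the opening at its end, in the units of the state.
- get_state(): the state, without advancing time (a new reading comes with each control period).
- get_image(name): name is "side" or "top"; returns a dict with "pixels" (480x640x3 uint8, red, green, blue), "vfov" (degrees; the focal length in pixels is half the picture's height over the tangent of half this angle, whatever the lens; pixels are square), "cx", "cy" (the principal point, pixels), "rvec" (rotation vector, rad) and "tvec" (3), from world to camera coordinates, as OpenCV has them. Camera axes: x right, y down, z forward; pixel columns grow to the right and rows downward; lengths in m; the calibration is good to about 2 mm. A picture is of the moment at which its call begins. There is no depth.
- sign_off(): hands the job in, once; it reports no verdict.
Trained networks look in a picture, given as the dict that the camera call returned (one of the last four; its "shot" number tells which), for a name from the list of things; names that differ only in an ending like _2 or _b are one class to them, and where a whole thing is asked for, a point or a joint stands for the part that bears it (a point fixed in the world has none). Each returns a list of dicts, best first, with "p" (0 to 1); they miss things now and then, are a little off and sometimes report something else, mostly with a low value. They report only what shows in the picture. A call takes as long as a camera call. They do not tell look-alikes from the thing itself.
- masks_of(picture, label): "region" (480x640 bool, what is visible of it) and "xy" ([column, row] in pixels, amid what is visible of it).
The state is a dict: "clock": time; "qpos": joint angles; "qd": joint speeds; "effort": joint torques, N m; "position": TCP position; "ee_rot": TCP orientation; "contact_force": force on the tool from outside, world axes, zero at the start; "moment": the same for the moment, N m; "width": finger opening in m.
Only numpy, scipy, OpenCV 4.12 (cv2) and the standard library are available. Lean on these libraries where they do the work, as an engineer would, in place of code of your own. Each camera call takes 0.05 s, during which the arm holds its last target. There are 200 camera calls.

## Working session

There is one attempt and no reset: what is moved stays moved. The work goes in short steps, Python scripts to look and compute and a tool call to move; the robot and the scene stay as the last step left them, time stands still between calls to the robot, and variables do not carry over. Pictures are saved under pics/ and viewed, about 8 in all and at most 12, crops included, and the job is handed in when it is done.

Besides the shell and the picture viewer there is one more tool, called after "Emit:" as name(argument=value, ...), one argument or row to a line, values as JSON. play_rows: Moves the arm, as the interface text tells. Its arguments: {"type":"object","properties":{"series":{"type":"array"},"squeeze":{"type":"number"}},"required":["series"]}

```bash
mkdir -p pics; cat > h.py <<'E'
import numpy as np, cv2
from rig import *
def cam(im):
    f=240/np.tan(np.radians(im["vfov"])/2)
    K=np.array([[f,0,im["cx"]],[0,f,im["cy"]],[0,0,1]])
    return K,cv2.Rodrigues(np.array(im["rvec"],float))[0],np.array(im["tvec"],float)
def ray(im,uv):
    K,R,t=cam(im); d=R.T@np.linalg.inv(K)@[uv[0],uv[1],1]; return -R.T@t,d
def onz(im,uv,z):
    o,d=ray(im,uv); return o+d*(z-o[2])/d[2]
def proj(im,P):
    K,R,t=cam(im); p=(K@(R@np.atleast_2d(P).T+t[:,None])).T; return p[:,:2]/p[:,2:]
def tri(a,ua,b,ub):
    o1,d1=ray(a,ua);o2,d2=ray(b,ub)
    s=np.linalg.lstsq(np.c_[d1,-d2],o2-o1,rcond=None)[0]
    p,q=o1+s[0]*d1,o2+s[1]*d2; return (p+q)/2,np.linalg.norm(p-q)
def save(im,n): cv2.imwrite(f"pics/{n}.png",cv2.cvtColor(im["pixels"],cv2.COLOR_RGB2BGR))
E
python3 - <<'E'
from h import *
s=get_state();print(s)
for n in("top","side"):
    im=get_image(n);save(im,n+"1");K,R,t=cam(im);print(n,-R.T@t,R[2],im["vfov"],im["cx"],im["cy"])
    for l in("nest","handle","head"):
        for m in masks_of(im,l): 
            ys,xs=np.nonzero(m["region"]);print(l,round(m["p"],2),m["xy"],xs.min(),xs.max(),ys.min(),ys.max())
E
```

```text
{'clock': 0.0, 'qpos': array([ 1.05697647e+00,  2.76620710e-01,  1.50615776e+00,  1.30064536e-05,
        1.36071162e+00, -1.21032784e-01]), 'qd': array([-0.00074132, -0.00036992, -0.00204789,  0.00015454,  0.0008086 ,
       -0.00039813]), 'effort': array([ 4.06503941e-04, -4.16785240e+01, -2.45802355e+01, -3.87684195e-04,
        1.11301109e-02, -1.35552591e-05]), 'position': array([0.21984958, 0.53074607, 0.24141523]), 'ee_rot': array([ 4.22268346e-04,  8.31494438e-01,  5.55532267e-01, -8.49582250e-04]), 'contact_force': array([ 0.43508808, -0.28162035,  0.29145675]), 'moment': array([-0.00334783, -0.0083517 , -0.03858545]), 'width': 0.08516186320822296}
top [ 0.35095058 -0.01601713  1.87494656] [ 0.10532732 -0.00137147 -0.99443666] 44.99212986907946 312.3854663531631 234.03346337076917
nest 0.78 [258.1, 238.6] 211 306 202 278
handle 0.92 [423.5, 288.2] 382 442 269 309
handle 0.63 [440.9, 205.4] 420 487 184 222
handle 0.61 [362.1, 228.7] 342 406 218 248
head 0.89 [439.5, 206.1] 421 488 184 221
head 0.69 [423.4, 290.3] 381 442 268 309
side [ 0.38749254 -0.81960399  0.90501623] [ 0.14133871  0.68705786 -0.71272355] 53.74161959931754 320.83728683691214 235.98899587051142
nest 0.56 [298.2, 211.7] 262 345 172 250
handle 0.87 [411.2, 402.4] 388 435 370 477
handle 0.68 [264.3, 397.5] 227 303 326 430
handle 0.59 [338.1, 304.1] 309 363 279 356
handle 0.27 [230.9, 139.9] 212 251 118 162
head 0.71 [341.7, 304.0] 310 362 280 355
head 0.67 [262.7, 393.5] 226 302 326 429
head 0.57 [409.6, 405.8] 388 436 370 477
```

View pics/top1.png

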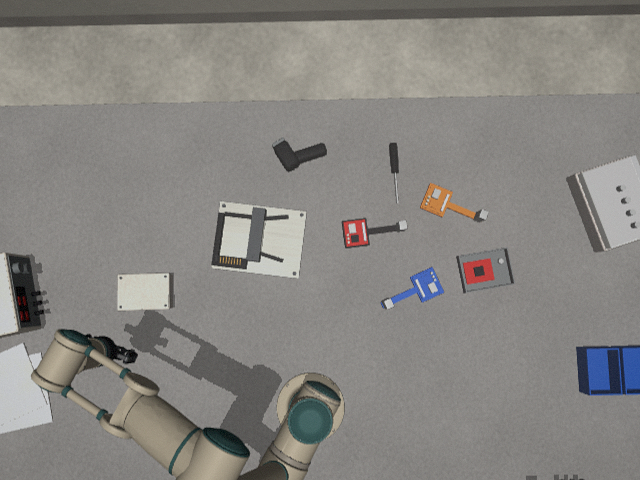

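View pics/side1.png

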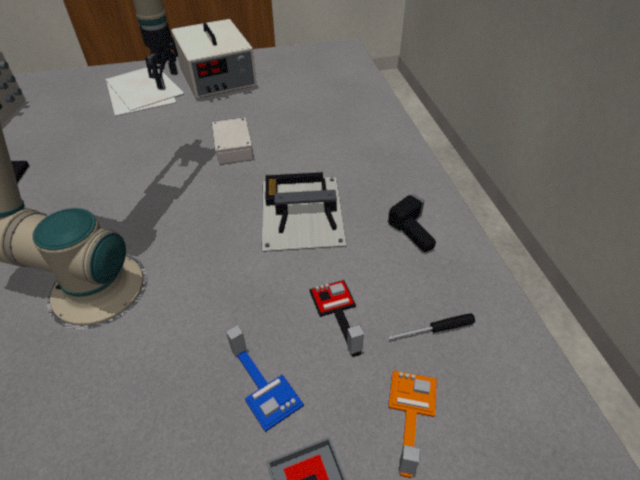

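The red-board carrier (top: head 356,232, handle 402,226; side: head 332,297, handle 355,338) is the one meant. The blue (top 423,288) and orange (440,205) ones are look-alikes. I'll confirm this in one enlarged crop of both views.

```bash
python3 - <<'E'
import cv2,numpy as np
a=cv2.imread("pics/top1.png")[195:285,205:415];b=cv2.imread("pics/side1.png")[170:360,255:370]
cv2.imwrite("pics/c1.png",cv2.resize(a,None,fx=3.8,fy=3.8,interpolation=cv2.INTER_CUBIC))
cv2.imwrite("pics/c2.png",cv2.resize(b,None,fx=3.1,fy=3.1,interpolation=cv2.INTER_CUBIC))
E
```

```text
(no output)
```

View pics/c1.png

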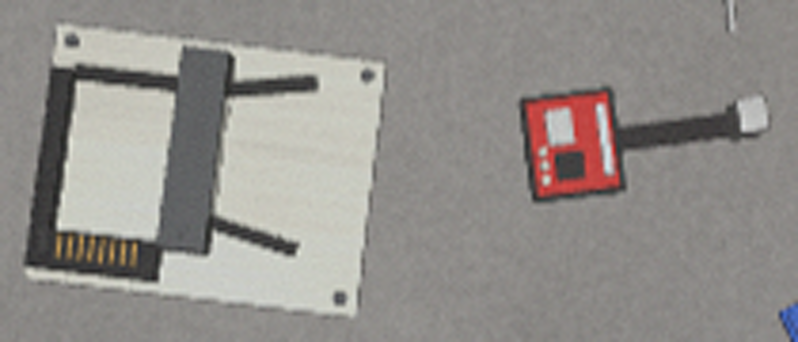

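View pics/c2.png

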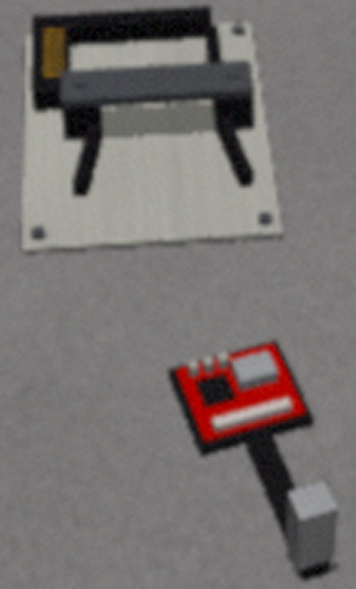

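The crops show a black T with a red board and a steel handle (top crop handle 752,115). The nest mouth faces world -y and the brass strips are on the -x side. Next I'll fit both poses from the corners in both views.

```bash
cat > fit.py <<'E'
from h import *
from scipy.optimize import least_squares
def fit(obs,x0):
    # obs: list of (im, local xyz mm, uv)
    def res(p):
        c,s=np.cos(p[2]),np.sin(p[2]);r=[]
        for im,l,uv in obs:
            l=np.array(l)/1e3;P=[p[0]+c*l[0]-s*l[1],p[1]+s*l[0]+c*l[1],p[3]+l[2]]
            r.append(proj(im,P)[0]-uv)
        return np.array(r).ravel()
    o=least_squares(res,x0,loss="soft_l1"); return o.x,res(o.x).reshape(-1,2).round(1)
E
python3 - <<'E'
from fit import *
T=get_image("top");S=get_image("side")
t=lambda u,v:((u+.5)/3.8-.5+205,(v+.5)/3.8-.5+195)
s=lambda u,v:((u+.5)/3.1-.5+255,(v+.5)/3.1-.5+170)
nt=[((98,135,8),(58,24)),((98,-150,8),(385,62)),((-122,-150,8),(357,317)),((85,20,56),(183,46)),((85,-20,56),(233,54)),((-85,-20,56),(210,255)),((-85,20,56),(160,248))]
ns=[((-122,-150,8),(22,250)),((98,-150,8),(282,236)),((98,135,8),(250,22)),((-85,20,56),(62,72)),((85,20,56),(250,62))]
ct=[((45,185,10),(520,98)),((45,105,10),(612,88)),((-45,105,10),(626,188)),((-45,185,10),(535,201)),((0,0,75),(752,115))]
cs=[((-45,185,10),(170,370)),((45,185,10),(276,342)),((45,105,10),(312,422)),((-45,105,10),(203,453)),((0,0,75),(312,500))]
for a,b,x0 in((nt,ns,[.5,.1,0,0]),(ct,cs,[.5,-.3,0,0])):
    A=[(T,l,np.array(t(*u))) for l,u in a];B=[(S,l,np.array(s(*u))) for l,u in b]
    for o in(A+B,A,B):
        p,r=fit(o,x0);print(p.round(4));print(r.tolist())
print(tri(T,t(752,115),S,s(312,500)))
E
```

```text
[ 0.547   0.1598 -0.1367 -0.0006]
[[0.2, 0.2], [0.9, 0.3], [0.3, 0.5], [0.3, 0.2], [-0.4, -0.5], [-1.1, -0.2], [-0.6, 0.2], [0.2, 0.4], [0.9, -0.6], [0.3, 0.3], [-0.5, 0.2], [-0.0, -0.2]]
[ 0.5483  0.1604 -0.1303 -0.0112]
[[0.3, 0.6], [0.6, 0.1], [0.4, -0.1], [0.2, 0.3], [-0.5, -0.4], [-0.8, -0.4], [-0.2, 0.0]]
[ 0.5474  0.1639 -0.1436 -0.0043]
[[-0.1, -0.0], [0.3, -0.6], [0.5, 0.6], [-0.4, 0.1], [-0.2, -0.0]]
[ 0.5642 -0.302   0.102  -0.0031]
[[-0.2, 0.4], [0.0, 0.0], [-0.0, 1.1], [-0.6, 0.7], [0.2, 0.3], [-0.1, 0.2], [1.0, -0.1], [1.2, -0.5], [-0.4, -0.3], [0.6, 0.6]]
[ 0.5686 -0.3047  0.1028 -0.0277]
[[0.2, 0.0], [0.1, -0.3], [0.1, 0.4], [-0.2, -0.0], [-0.2, -0.2]]
[ 0.567  -0.2897  0.1067 -0.0202]
[[-0.2, 0.7], [0.3, 0.4], [0.4, -0.6], [-0.5, -0.4], [-0.0, -0.0]]
(array([ 0.56409391, -0.30117608,  0.07302241]), np.float64(0.0017898425722304902))
```

Emit:
play_rows(
  series=[
    {"fingers": -1, "dx": 16, "dy": -38, "turn": -0.1},
    {"fingers": -1, "dx": 16, "dy": -38, "turn": -0.1},
    {"fingers": -1, "dx": 16, "dy": -38, "turn": -0.1},
    {"fingers": -1, "dx": 16, "dy": -38, "turn": -0.1},
    {"fingers": -1, "dx": 16, "dy": -38, "turn": -0.1},
    {"fingers": -1, "dx": 16, "dy": -38, "turn": -0.1},
    {"fingers": -1, "dx": 16, "dy": -38, "turn": -0.1},
    {"fingers": -1, "dx": 16, "dy": -38, "turn": -0.1},
    {"fingers": -1, "dx": 16, "dy": -38, "turn": -0.1},
    {"fingers": -1, "dx": 16, "dy": -38, "turn": -0.1},
    {"fingers": -1, "dx": 16, "dy": -38, "turn": -0.08},
    {"fingers": -1, "dx": 16, "dy": -38},
    {"fingers": -1, "dx": 16, "dy": -38},
    {"fingers": -1, "dx": 16, "dy": -38},
    {"fingers": -1, "dx": 16, "dy": -38},
    {"fingers": -1, "dx": 16, "dy": -38},
    {"fingers": -1, "dx": 16, "dy": -38},
    {"fingers": -1, "dx": 16, "dy": -38},
    {"fingers": -1, "dx": 16, "dy": -38},
    {"fingers": -1, "dx": 16, "dy": -38},
  ],
)

```text
invalid input at $.series[0]: expected keys fingers, dx, dy, dz, turn
```

Emit:
play_rows(
  series=[
    {"fingers": -1, "dx": 16, "dy": -38, "dz": 0, "turn": -0.1},
    {"fingers": -1, "dx": 16, "dy": -38, "dz": 0, "turn": -0.1},
    {"fingers": -1, "dx": 16, "dy": -38, "dz": 0, "turn": -0.1},
    {"fingers": -1, "dx": 16, "dy": -38, "dz": 0, "turn": -0.1},
    {"fingers": -1, "dx": 16, "dy": -38, "dz": 0, "turn": -0.1},
    {"fingers": -1, "dx": 16, "dy": -38, "dz": 0, "turn": -0.1},
    {"fingers": -1, "dx": 16, "dy": -38, "dz": 0, "turn": -0.1},
    {"fingers": -1, "dx": 16, "dy": -38, "dz": 0, "turn": -0.1},
    {"fingers": -1, "dx": 16, "dy": -38, "dz": 0, "turn": -0.1},
    {"fingers": -1, "dx": 16, "dy": -38, "dz": 0, "turn": -0.1},
    {"fingers": -1, "dx": 16, "dy": -38, "dz": 0, "turn": -0.07},
    {"fingers": -1, "dx": 16, "dy": -38, "dz": 0, "turn": 0},
    {"fingers": -1, "dx": 16, "dy": -38, "dz": 0, "turn": 0},
    {"fingers": -1, "dx": 16, "dy": -38, "dz": 0, "turn": 0},
    {"fingers": -1, "dx": 16, "dy": -38, "dz": 0, "turn": 0},
    {"fingers": -1, "dx": 16, "dy": -38, "dz": 0, "turn": 0},
    {"fingers": -1, "dx": 16, "dy": -38, "dz": 0, "turn": 0},
    {"fingers": -1, "dx": 16, "dy": -38, "dz": 0, "turn": 0},
    {"fingers": -1, "dx": 16, "dy": -38, "dz": 0, "turn": 0},
    {"fingers": -1, "dx": 16, "dy": -38, "dz": 0, "turn": 0},
  ],
)

```text
clock: 2.17
position: [0.5352, -0.2355, 0.2458]
ee_rot: [-0.002, 0.999, 0.032, 0.01]
contact_force: [1.2, 0.6, 0.5]
width: 0.0851
```

Emit:
play_rows(
  series=[
    {"fingers": -1, "dx": 14, "dy": -30, "dz": -30, "turn": 0.02},
    {"fingers": -1, "dx": 10, "dy": -24, "dz": -30, "turn": 0.02},
    {"fingers": -1, "dx": 0, "dy": 0, "dz": -30, "turn": 0},
    {"fingers": -1, "dx": 0, "dy": 0, "dz": 0, "turn": 0},
    {"fingers": -1, "dx": 0, "dy": 0, "dz": 0, "turn": 0},
  ],
)

```text
clock: 2.58
position: [0.5633, -0.3018, 0.1569]
ee_rot: [0.003, 0.999, 0.049, 0.015]
contact_force: [0.4, -0.3, -0.2]
width: 0.0851
```

```bash
python3 - <<'E'
from h import *
from scipy.spatial.transform import Rotation as Ro
def show():
    s=get_state();q=s["ee_rot"];x=Ro.from_quat([*q[1:],q[0]]).as_matrix()
    print(s["clock"],s["position"].round(4),"yaw",np.arctan2(x[1,0],x[0,0]).round(4),"z",x[:,2].round(3),tips_ahead)
show()
print(tips_ahead() if callable(tips_ahead) else "")
T=get_image("top");save(T,"top2")
S=get_image("side");c=S["pixels"][200:400,250:470];cv2.imwrite("pics/s2.png",cv2.cvtColor(cv2.resize(c,None,fx=3,fy=3,interpolation=2),4))
E
```

```text
2.5833 [ 0.5633 -0.3018  0.1569] yaw 0.0976 z [ 0.03  -0.005 -1.   ] 0.011
```

View pics/s2.png

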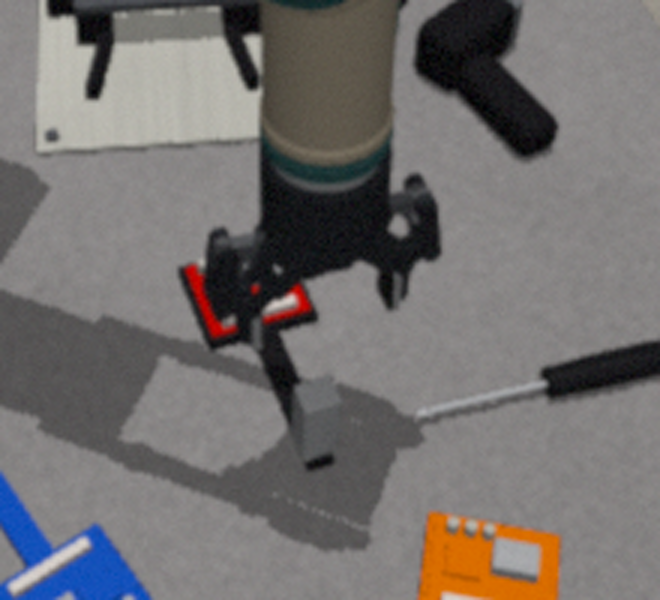

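The gripper stands above the carrier's handle (crop 318,400). The screwdriver tip (crop 420,415) lies clear and low. Descending with the fingers partly closed.

Emit:
play_rows(
  series=[
    {"fingers": -0.4, "dx": 0.5, "dy": 0, "dz": -30, "turn": 0},
    {"fingers": -0.4, "dx": 0, "dy": 0, "dz": -30, "turn": 0},
    {"fingers": -0.4, "dx": 0, "dy": 0, "dz": -25, "turn": 0},
    {"fingers": -0.4, "dx": 0, "dy": 0, "dz": -20, "turn": 0},
    {"fingers": -0.4, "dx": 0, "dy": 0, "dz": -4, "turn": 0},
    {"fingers": -0.4, "dx": 0, "dy": 0, "dz": 0, "turn": 0},
  ],
)

```text
clock: 3.18
position: [0.5712, -0.2994, 0.063]
ee_rot: [0.011, 0.998, 0.053, 0.026]
contact_force: [0.5, 0.3, 0.8]
width: 0.0597
```

```bash
cat >> h.py <<'E'
from scipy.spatial.transform import Rotation as Ro
def show():
    s=get_state();q=s["ee_rot"];x=Ro.from_quat([*q[1:],q[0]]).as_matrix()
    print(s["clock"],s["position"].round(4),"yaw",np.arctan2(x[1,0],x[0,0]).round(4),"z",x[:,2].round(3),s["width"].round(4),s["contact_force"].round(1),s["moment"].round(2))
E
python3 - <<'E'
from h import *
show()
a=[]
for n in("top","side"):
    I=get_image(n);K,R,t=cam(I);uv=proj(I,[.564,-.302,.05])[0].astype(int)
    c=I["pixels"][uv[1]-40:uv[1]+40,uv[0]-50:uv[0]+50];a.append(cv2.resize(c,None,fx=4,fy=4,interpolation=2))
cv2.imwrite("pics/g3.png",cv2.cvtColor(np.hstack(a),4))
E
```

```text
Traceback (most recent call last):
  File "h.py", line 21, in show
    print(s["clock"],s["position"].round(4),"yaw",np.arctan2(x[1,0],x[0,0]).round(4),"z",x[:,2].round(3),s["width"].round(4),s["contact_force"].round(1),s["moment"].round(2))
                                                                                                         ^^^^^^^^^^^^^^^^
AttributeError: 'float' object has no attribute 'round'
```

Emit:
play_rows(
  series=[
    {"fingers": -0.4, "dx": 0, "dy": 0, "dz": 30, "turn": 0},
    {"fingers": -0.4, "dx": 0, "dy": 0, "dz": 30, "turn": 0},
    {"fingers": -0.4, "dx": 0, "dy": 0, "dz": 30, "turn": 0},
    {"fingers": -0.4, "dx": 0, "dy": 0, "dz": 0, "turn": 0},
  ],
)

```text
clock: 3.52
position: [0.5728, -0.2974, 0.1642]
ee_rot: [0.013, 0.998, 0.054, 0.029]
contact_force: [1.4, -0.4, -0.0]
width: 0.0595
```

```bash
sed -i 's/s\["width"\].round(4)/round(s["width"],4)/' h.py; python3 - <<'E'
from h import *
show()
E
```

```text
3.5167 [ 0.5728 -0.2974  0.1642] yaw 0.1092 z [ 0.059 -0.022 -0.998] 0.0595 [ 1.4 -0.4 -0. ] [-0.01 -0.05  0.05]
```

Emit:
play_rows(
  series=[
    {"fingers": -0.4, "dx": 0, "dy": 0, "dz": -5, "turn": 0},
    {"fingers": -0.4, "dx": 0, "dy": 0, "dz": -5, "turn": 0},
    {"fingers": -0.4, "dx": 0, "dy": 0, "dz": -5, "turn": 0},
    {"fingers": -0.4, "dx": 0, "dy": 0, "dz": -5, "turn": 0},
    {"fingers": -0.4, "dx": 0, "dy": 0, "dz": -5, "turn": 0},
    {"fingers": -0.4, "dx": 0, "dy": 0, "dz": -5, "turn": 0},
  ],
)

```text
clock: 4.02
position: [0.5749, -0.2971, 0.14]
ee_rot: [0.016, 0.998, 0.055, 0.034]
contact_force: [-0.6, -0.6, -0.2]
width: 0.0602
```

```bash
python3 - <<'E'
from h import *
show()
E
```

```text
4.0167 [ 0.5749 -0.2971  0.14  ] yaw 0.1116 z [ 0.07  -0.029 -0.997] 0.0602 [-0.6 -0.6 -0.2] [0.04 0.04 0.  ]
```

Emit:
play_rows(
  series=[
    {"fingers": -0.4, "dx": 0, "dy": 0, "dz": 0, "turn": 0},
    {"fingers": -0.4, "dx": 0, "dy": 0, "dz": 0, "turn": 0},
    {"fingers": -0.4, "dx": 0, "dy": 0, "dz": 0, "turn": 0},
  ],
)

```text
clock: 4.27
position: [0.5728, -0.2959, 0.135]
ee_rot: [0.014, 0.998, 0.055, 0.031]
contact_force: [-0.8, -0.0, -0.3]
width: 0.0598
```

```bash
python3 - <<'E'
from h import *
show()
E
```

```text
4.2667 [ 0.5728 -0.2959  0.135 ] yaw 0.1111 z [ 0.063 -0.024 -0.998] 0.0598 [-0.8 -0.  -0.3] [0.05 0.01 0.04]
```

Emit:
play_rows(
  series=[
    {"fingers": -0.4, "dx": 0, "dy": 0, "dz": 0, "turn": 0},
    {"fingers": -0.4, "dx": 0, "dy": 0, "dz": 0, "turn": 0},
    {"fingers": -0.4, "dx": 0, "dy": 0, "dz": 0, "turn": 0},
    {"fingers": -0.4, "dx": 0, "dy": 0, "dz": 0, "turn": 0},
    {"fingers": -0.4, "dx": 0, "dy": 0, "dz": 0, "turn": 0},
  ],
)

```text
clock: 4.68
position: [0.5731, -0.2962, 0.1347]
ee_rot: [0.014, 0.998, 0.055, 0.031]
contact_force: [0.7, 0.5, -0.7]
width: 0.0598
```

```bash
python3 - <<'E'
from h import *
show();print(get_state()["qpos"].round(4))
E
```

```text
4.6833 [ 0.5731 -0.2962  0.1347] yaw 0.1108 z [ 0.063 -0.024 -0.998] 0.0598 [ 0.7  0.5 -0.7] [0.03 0.02 0.04]
[-0.5933  0.4192  1.5653  0.0173  1.0917 -0.7107]
```

Emit:
play_rows(
  series=[
    {"fingers": -0.4, "dx": -9, "dy": -6, "dz": 0, "turn": 0},
  ],
)

```text
clock: 4.77
position: [0.5653, -0.3017, 0.135]
ee_rot: [0.014, 0.998, 0.056, 0.032]
contact_force: [0.8, -0.1, 0.8]
width: 0.0596
```

```bash
python3 - <<'E'
from h import *
show();print(get_state()["qpos"].round(4))
E
```

```text
4.7667 [ 0.5653 -0.3017  0.135 ] yaw 0.1123 z [ 0.065 -0.024 -0.998] 0.0596 [ 0.8 -0.1  0.8] [ 0.02 -0.05  0.02]
[-0.6085  0.4123  1.5763  0.0196  1.0863 -0.7284]
```

Emit:
play_rows(
  series=[
    {"fingers": -0.4, "dx": 0, "dy": 0, "dz": -40, "turn": 0},
  ],
)

```text
clock: 4.85
position: [0.5692, -0.3063, 0.1026]
ee_rot: [0.02, 0.998, 0.056, 0.038]
contact_force: [0.6, -1.0, 0.8]
width: 0.0596
```

```bash
python3 - <<'E'
from h import *
show();print(get_state()["qpos"].round(4))
E
```

```text
4.85 [ 0.5692 -0.3063  0.1026] yaw 0.1133 z [ 0.078 -0.035 -0.996] 0.0596 [ 0.6 -1.   0.8] [-0.04 -0.03 -0.02]
[-0.6102  0.4415  1.6187  0.0193  0.9976 -0.7317]
```

Emit:
play_rows(
  series=[
    {"fingers": -0.4, "dx": 0, "dy": 0, "dz": 40, "turn": 0},
    {"fingers": -0.4, "dx": 0, "dy": 0, "dz": 40, "turn": 0},
  ],
)

```text
clock: 5.02
position: [0.5524, -0.2969, 0.1489]
ee_rot: [0.002, 0.998, 0.055, 0.015]
contact_force: [0.9, -1.3, 1.8]
width: 0.0597
```

```bash
python3 - <<'E'
from h import *
show();print(get_state()["qpos"].round(4),get_state()["qd"].round(2))
E
```

```text
5.0167 [ 0.5524 -0.2969  0.1489] yaw 0.1107 z [ 0.031 -0.003 -1.   ] 0.0597 [ 0.9 -1.3  1.8] [ 0.03 -0.03  0.02]
[-0.6127  0.4007  1.5557  0.0167  1.158  -0.7297] [-0.02 -0.24 -0.42 -0.01  1.06  0.01]
```

Emit:
play_rows(
  series=[
    {"fingers": -0.4, "dx": 0, "dy": 0, "dz": 0, "turn": 0},
    {"fingers": -0.4, "dx": 0, "dy": 0, "dz": 0, "turn": 0},
  ],
)

```text
clock: 5.18
position: [0.5525, -0.2988, 0.152]
ee_rot: [0.004, 0.998, 0.055, 0.017]
contact_force: [-0.3, 0.1, -0.9]
width: 0.0598
```

```bash
python3 - <<'E'
from h import *
show();print(get_state()["qpos"].round(4),get_state()["qd"].round(2))
E
```

```text
5.1833 [ 0.5525 -0.2988  0.152 ] yaw 0.1103 z [ 0.033 -0.006 -0.999] 0.0598 [-0.3  0.1 -0.9] [0.03 0.01 0.01]
[-0.6148  0.3981  1.5519  0.0159  1.161  -0.731 ] [-0.01 -0.03 -0.04 -0.    0.02 -0.01]
```

Emit:
play_rows(
  series=[
    {"fingers": -0.4, "dx": -40, "dy": 0, "dz": 0, "turn": 0},
    {"fingers": -0.4, "dx": -40, "dy": 0, "dz": 0, "turn": 0},
  ],
)

```text
clock: 5.35
position: [0.4779, -0.3013, 0.1521]
ee_rot: [0.006, 0.998, 0.057, 0.021]
contact_force: [-0.2, -1.2, 0.7]
width: 0.0596
```

```bash
python3 - <<'E'
from h import *
show();print(get_state()["qpos"].round(4),get_state()["qd"].round(2))
E
```

```text
5.35 [ 0.4779 -0.3013  0.1521] yaw 0.1146 z [ 0.042 -0.01  -0.999] 0.0596 [-0.2 -1.2  0.7] [ 0.03  0.04 -0.05]
[-0.6977  0.3057  1.6995  0.0215  1.0976 -0.8214] [-0.53 -0.55  0.84  0.05 -0.39 -0.57]
```

Emit:
play_rows(
  series=[
    {"fingers": -0.4, "dx": 0, "dy": 0, "dz": 0, "turn": 0},
    {"fingers": -0.4, "dx": 0, "dy": 0, "dz": 0, "turn": 0},
  ],
)

```text
clock: 5.52
position: [0.4697, -0.2999, 0.1517]
ee_rot: [0.005, 0.998, 0.056, 0.018]
contact_force: [0.8, -0.6, -0.1]
width: 0.0595
```

```bash
python3 - <<'E'
from h import *
show();print(get_state()["qpos"].round(4),get_state()["qd"].round(2))
E
```

```text
5.5167 [ 0.4697 -0.2999  0.1517] yaw 0.1116 z [ 0.036 -0.009 -0.999] 0.0595 [ 0.8 -0.6 -0.1] [-0.02 -0.03  0.02]
[-0.7039  0.2984  1.7116  0.0187  1.0988 -0.8235] [-0.04 -0.04  0.08 -0.03  0.03 -0.02]
```

Emit:
play_rows(
  series=[
    {"fingers": -0.4, "dx": 0, "dy": 0, "dz": -30, "turn": 0},
    {"fingers": -0.4, "dx": 0, "dy": 0, "dz": 40, "turn": 0},
    {"fingers": -0.4, "dx": 0, "dy": 0, "dz": 40, "turn": 0},
    {"fingers": -0.4, "dx": 0, "dy": 0, "dz": 0, "turn": 0},
  ],
)

```text
clock: 5.85
position: [0.4625, -0.2947, 0.1886]
ee_rot: [-0.003, 0.998, 0.055, 0.009]
contact_force: [0.7, -1.1, 0.3]
width: 0.0597
```

```bash
python3 - <<'E'
from h import *
show()
E
```

```text
5.85 [ 0.4625 -0.2947  0.1886] yaw 0.1096 z [ 0.018  0.007 -1.   ] 0.0597 [ 0.7 -1.1  0.3] [-0.05 -0.04 -0.  ]
```

Emit:
play_rows(
  series=[
    {"fingers": -0.4, "dx": 10, "dy": 0, "dz": 0, "turn": 0},
    {"fingers": -0.4, "dx": 20, "dy": 0, "dz": 0, "turn": 0},
    {"fingers": -0.4, "dx": 25, "dy": 0, "dz": 0, "turn": 0},
    {"fingers": -0.4, "dx": 25, "dy": 0, "dz": 0, "turn": 0},
    {"fingers": -0.4, "dx": 20, "dy": 0, "dz": 0, "turn": 0},
    {"fingers": -0.4, "dx": 5, "dy": 0, "dz": 0, "turn": 0},
    {"fingers": -0.4, "dx": 0, "dy": 0, "dz": 0, "turn": 0},
  ],
)

```text
clock: 6.43
position: [0.5796, -0.2955, 0.1886]
ee_rot: [-0.0, 0.998, 0.055, 0.014]
contact_force: [0.8, 0.2, -1.0]
width: 0.0596
```

```bash
python3 - <<'E'
from h import *
show()
E
```

```text
6.4333 [ 0.5796 -0.2955  0.1886] yaw 0.1099 z [ 0.027  0.002 -1.   ] 0.0596 [ 0.8  0.2 -1. ] [ 0.03  0.02 -0.03]
```

Emit:
play_rows(
  series=[
    {"fingers": -0.4, "dx": 0, "dy": 0, "dz": -40, "turn": 0},
    {"fingers": -0.4, "dx": 0, "dy": 0, "dz": 40, "turn": 0},
    {"fingers": -0.4, "dx": 0, "dy": 0, "dz": 40, "turn": 0},
    {"fingers": -0.4, "dx": 0, "dy": 0, "dz": 0, "turn": 0},
  ],
)

```text
clock: 6.77
position: [0.5605, -0.2828, 0.199]
ee_rot: [-0.016, 0.998, 0.055, -0.009]
contact_force: [0.5, -0.7, 1.6]
width: 0.0596
```

```bash
python3 - <<'E'
from h import *
show()
E
```

```text
6.7667 [ 0.5605 -0.2828  0.199 ] yaw 0.1113 z [-0.02   0.031 -0.999] 0.0596 [ 0.5 -0.7  1.6] [-0.04 -0.04  0.03]
```

Emit:
play_rows(
  series=[
    {"fingers": -0.4, "dx": 0, "dy": 0, "dz": -40, "turn": 0},
    {"fingers": -0.4, "dx": 0, "dy": 0, "dz": 40, "turn": 0},
    {"fingers": -0.4, "dx": 0, "dy": 0, "dz": 40, "turn": 0},
    {"fingers": -0.4, "dx": 0, "dy": 0, "dz": 0, "turn": 0},
  ],
)

```text
clock: 7.1
position: [0.5388, -0.2701, 0.2136]
ee_rot: [-0.031, 0.998, 0.055, -0.03]
contact_force: [1.2, -0.0, 1.1]
width: 0.0597
```

```bash
python3 - <<'E'
from h import *
show()
E
```

```text
7.1 [ 0.5388 -0.2701  0.2136] yaw 0.1116 z [-0.064  0.059 -0.996] 0.0597 [ 1.2 -0.   1.1] [-0.09 -0.07  0.01]
```

Emit:
play_rows(
  series=[
    {"fingers": -0.4, "dx": 0, "dy": 0, "dz": -30, "turn": 0},
    {"fingers": -0.4, "dx": 5, "dy": -6, "dz": -35, "turn": 0},
    {"fingers": -0.4, "dx": 5, "dy": -6, "dz": -30, "turn": 0},
    {"fingers": -0.4, "dx": 5, "dy": -6, "dz": -15, "turn": 0},
    {"fingers": -0.4, "dx": 0, "dy": 0, "dz": 0, "turn": 0},
    {"fingers": -0.4, "dx": 0, "dy": 0, "dz": 0, "turn": 0},
  ],
)

```text
clock: 7.6
position: [0.5531, -0.2902, 0.1032]
ee_rot: [-0.027, 0.998, 0.054, -0.026]
contact_force: [-0.4, 0.2, -0.5]
width: 0.0596
```

```bash
python3 - <<'E'
from h import *
show()
E
```

```text
7.6 [ 0.5531 -0.2902  0.1032] yaw 0.11 z [-0.054  0.052 -0.997] 0.0596 [-0.4  0.2 -0.5] [-0.02 -0.06  0.  ]
```

Emit:
play_rows(
  series=[
    {"fingers": -0.4, "dx": 6, "dy": -8, "dz": 40, "turn": 0},
    {"fingers": -0.4, "dx": 0, "dy": 0, "dz": -40, "turn": 0},
    {"fingers": -0.4, "dx": 0, "dy": 0, "dz": -25, "turn": 0},
    {"fingers": -0.4, "dx": 0, "dy": 0, "dz": 0, "turn": 0},
    {"fingers": -0.4, "dx": 0, "dy": 0, "dz": 0, "turn": 0},
  ],
)

```text
clock: 8.02
position: [0.5616, -0.3005, 0.0918]
ee_rot: [-0.025, 0.998, 0.054, -0.022]
contact_force: [0.8, 0.9, -0.1]
width: 0.0599
```

```bash
python3 - <<'E'
from h import *
show()
E
```

```text
8.0167 [ 0.5616 -0.3005  0.0918] yaw 0.1094 z [-0.047  0.047 -0.998] 0.0599 [ 0.8  0.9 -0.1] [ 0.   -0.01  0.05]
```

Emit:
play_rows(
  series=[
    {"fingers": -0.4, "dx": 0, "dy": 0, "dz": 40, "turn": 0},
    {"fingers": -0.4, "dx": 0, "dy": 0, "dz": 10, "turn": 0},
    {"fingers": -0.4, "dx": 0, "dy": 0, "dz": -41, "turn": 0},
    {"fingers": -0.4, "dx": 0, "dy": 0, "dz": -41, "turn": 0},
    {"fingers": -0.4, "dx": 0, "dy": 0, "dz": 0, "turn": 0},
  ],
)

```text
clock: 8.43
position: [0.5666, -0.3034, 0.0737]
ee_rot: [-0.018, 0.998, 0.054, -0.014]
contact_force: [-0.9, 0.7, -0.6]
width: 0.0595
```

```bash
python3 - <<'E'
from h import *
show()
E
```

```text
8.4333 [ 0.5666 -0.3034  0.0737] yaw 0.1095 z [-0.029  0.034 -0.999] 0.0595 [-0.9  0.7 -0.6] [ 0.03  0.07 -0.03]
```

Emit:
play_rows(
  series=[
    {"fingers": -0.4, "dx": -1, "dy": 0, "dz": -20, "turn": 0},
    {"fingers": -0.4, "dx": 0, "dy": 0, "dz": -8, "turn": 0},
    {"fingers": -0.4, "dx": 0, "dy": 0, "dz": 0, "turn": 0},
    {"fingers": -0.4, "dx": 0, "dy": 0, "dz": 0, "turn": 0},
  ],
)

```text
clock: 8.77
position: [0.569, -0.3053, 0.054]
ee_rot: [-0.015, 0.998, 0.055, -0.01]
contact_force: [0.0, -0.3, 0.1]
width: 0.0596
```

```bash
python3 - <<'E'
from h import *
show()
a=[]
for n in("top","side"):
    I=get_image(n);K,R,t=cam(I);uv=proj(I,[.564,-.302,.05])[0].astype(int)
    c=I["pixels"][uv[1]-60:uv[1]+40,uv[0]-50:uv[0]+50];a.append(cv2.resize(c,None,fx=4,fy=4,interpolation=2))
cv2.imwrite("pics/g3.png",cv2.cvtColor(np.hstack(a),4))
E
```

```text
8.7667 [ 0.569  -0.3053  0.054 ] yaw 0.1097 z [-0.021  0.029 -0.999] 0.0596 [ 0.  -0.3  0.1] [-0.02 -0.04 -0.02]
```

View pics/g3.png

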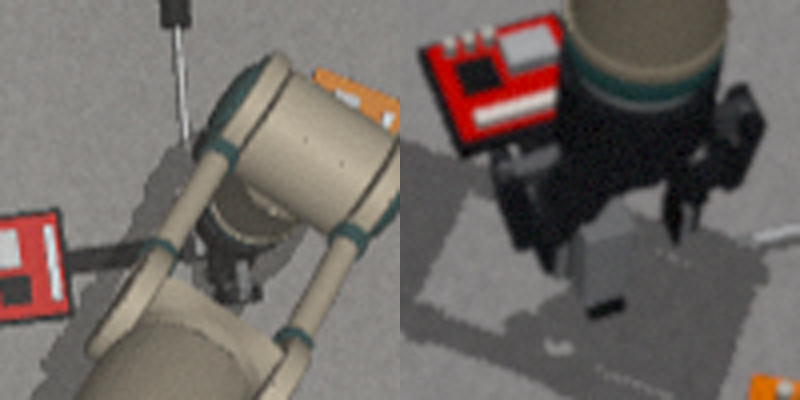

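The handle (right crop 605,260) is between the fingers but nearer the -x finger. I'll shift, lower a bit more and close.

Emit:
play_rows(
  series=[
    {"fingers": -0.4, "dx": -6, "dy": 3, "dz": -5, "turn": 0},
    {"fingers": -0.4, "dx": 0, "dy": 0, "dz": -3, "turn": 0},
    {"fingers": -0.4, "dx": 0, "dy": 0, "dz": 0, "turn": 0},
  ],
)

```text
clock: 9.12
position: [0.5646, -0.3034, 0.0493]
ee_rot: [-0.013, 0.998, 0.055, -0.007]
contact_force: [-0.5, -0.4, 0.1]
width: 0.06
```

Emit:
play_rows(
  series=[
    {"fingers": 0, "dx": 0, "dy": 0, "dz": 0, "turn": 0},
    {"fingers": 0.3, "dx": 0, "dy": 0, "dz": 0, "turn": 0},
    {"fingers": 1, "dx": 0, "dy": 0, "dz": 0, "turn": 0},
    {"fingers": 1, "dx": 0, "dy": 0, "dz": 0, "turn": 0},
    {"fingers": 1, "dx": 0, "dy": 0, "dz": 0, "turn": 0},
    {"fingers": 1, "dx": 0, "dy": 0, "dz": 0, "turn": 0},
    {"fingers": 1, "dx": 0, "dy": 0, "dz": 0, "turn": 0},
  ],
  squeeze=80,
)

```text
clock: 9.7
position: [0.5645, -0.3035, 0.0499]
ee_rot: [-0.013, 0.998, 0.055, -0.007]
contact_force: [-0.3, 0.1, 0.1]
width: 0.0271
```

```bash
python3 - <<'E'
from h import *
show()
E
```

```text
9.7 [ 0.5645 -0.3035  0.0499] yaw 0.1098 z [-0.015  0.024 -1.   ] 0.0271 [-0.3  0.1  0.1] [ 0.02 -0.06  0.02]
```

Emit:
play_rows(
  series=[
    {"fingers": 1, "dx": 0, "dy": 0, "dz": 8, "turn": 0},
    {"fingers": 1, "dx": 0, "dy": 0, "dz": 10, "turn": 0},
    {"fingers": 1, "dx": 0, "dy": 0, "dz": 8, "turn": 0},
    {"fingers": 1, "dx": 0, "dy": 0, "dz": 4, "turn": 0},
    {"fingers": 1, "dx": 0, "dy": 0, "dz": 0, "turn": 0},
    {"fingers": 1, "dx": 0, "dy": 0, "dz": 0, "turn": 0},
  ],
  squeeze=100,
)

```text
clock: 10.2
position: [0.5641, -0.3035, 0.0822]
ee_rot: [-0.012, 0.998, 0.055, -0.007]
contact_force: [0.4, 1.3, -3.5]
width: 0.0271
```

```bash
python3 - <<'E'
from h import *
show()
E
```

```text
10.2 [ 0.5641 -0.3035  0.0822] yaw 0.1101 z [-0.016  0.024 -1.   ] 0.0271 [ 0.4  1.3 -3.5] [-0.18 -0.01  0.01]
```

Emit:
play_rows(
  series=[
    {"fingers": 1, "dx": -2, "dy": 8, "dz": 0, "turn": -0.015},
    {"fingers": 1, "dx": -4, "dy": 14, "dz": 0, "turn": -0.02},
    {"fingers": 1, "dx": -6, "dy": 20, "dz": 0, "turn": -0.03},
    {"fingers": 1, "dx": -6, "dy": 22, "dz": 0, "turn": -0.03},
    {"fingers": 1, "dx": -6, "dy": 22, "dz": 0, "turn": -0.03},
    {"fingers": 1, "dx": -6, "dy": 22, "dz": 0, "turn": -0.03},
    {"fingers": 1, "dx": -6, "dy": 20, "dz": 0, "turn": -0.03},
    {"fingers": 1, "dx": -4, "dy": 14, "dz": 0, "turn": -0.02},
    {"fingers": 1, "dx": -2, "dy": 8, "dz": 0, "turn": -0.01},
    {"fingers": 1, "dx": 0, "dy": 0, "dz": 0, "turn": 0},
    {"fingers": 1, "dx": 0, "dy": 0, "dz": 0, "turn": 0},
  ],
)

```text
clock: 11.12
position: [0.5143, -0.1425, 0.0795]
ee_rot: [-0.015, 0.998, -0.062, -0.01]
contact_force: [0.6, 0.4, -2.7]
width: 0.0265
```

```bash
cat >> h.py <<'E'
def nestpos():
    s=get_state();d=s["position"][:2]-[.547,.1598];c,n=np.cos(-.1367),np.sin(-.1367)
    print("nest mm",(c*d[0]+n*d[1])*1e3,(-n*d[0]+c*d[1])*1e3)
E
python3 - <<'E'
from h import *
show();nestpos()
a=[]
for n in("top","side"):
    I=get_image(n);save(I,n+"5");uv=proj(I,[.53,.08,.03])[0].astype(int)
    c=I["pixels"][uv[1]-50:uv[1]+70,uv[0]-50:uv[0]+80];a.append(cv2.resize(c,None,fx=3,fy=3,interpolation=2))
cv2.imwrite("pics/g5.png",cv2.cvtColor(np.hstack(a),4))
E
```

```text
11.1167 [ 0.5143 -0.1425  0.0795] yaw -0.1232 z [-0.017  0.031 -0.999] 0.0265 [ 0.6  0.4 -2.7] [-0.21 -0.   -0.08]
nest mm 8.79265495334331 -303.89861436408205
```

View pics/g5.png

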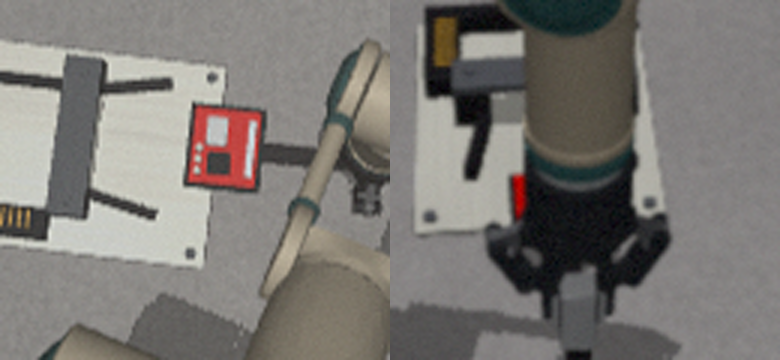

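Emit:
play_rows(
  series=[
    {"fingers": 1, "dx": -4, "dy": 6, "dz": 0, "turn": -0.008},
    {"fingers": 1, "dx": -3, "dy": 10, "dz": 0, "turn": -0.008},
    {"fingers": 1, "dx": 2, "dy": 12, "dz": 0, "turn": 0},
    {"fingers": 1, "dx": 1, "dy": 10, "dz": 0, "turn": 0},
    {"fingers": 1, "dx": 1, "dy": 6, "dz": 0, "turn": 0},
    {"fingers": 1, "dx": 0, "dy": 0, "dz": -5, "turn": 0},
    {"fingers": 1, "dx": 0, "dy": 0, "dz": -6, "turn": 0},
    {"fingers": 1, "dx": 0, "dy": 0, "dz": 0, "turn": 0},
    {"fingers": 1, "dx": 0, "dy": 0, "dz": 0, "turn": 0},
  ],
)

```text
clock: 11.97
position: [0.5132, -0.097, 0.0672]
ee_rot: [-0.014, 0.997, -0.072, -0.008]
contact_force: [-0.0, 0.0, -2.9]
width: 0.0269
```

```bash
python3 - <<'E'
from h import *
show();nestpos()
E
```

```text
11.9667 [ 0.5132 -0.097   0.0672] yaw -0.1437 z [-0.015  0.03  -0.999] 0.0269 [-0.   0.  -2.9] [-0.19  0.05  0.02]
nest mm 1.4936111078170944 -259.0157071985351
```

Emit:
play_rows(
  series=[
    {"fingers": 1, "dx": 0, "dy": 0, "dz": -3, "turn": 0.006},
    {"fingers": 1, "dx": 0, "dy": 0, "dz": -3, "turn": 0},
    {"fingers": 1, "dx": 0, "dy": 0, "dz": -2, "turn": 0},
    {"fingers": 1, "dx": 0, "dy": 0, "dz": 0, "turn": 0},
    {"fingers": 1, "dx": 0, "dy": 0, "dz": 0, "turn": 0},
  ],
)

```text
clock: 12.38
position: [0.5134, -0.098, 0.0581]
ee_rot: [-0.014, 0.997, -0.069, -0.008]
contact_force: [0.5, -0.4, -1.6]
width: 0.0273
```

```bash
python3 - <<'E'
from h import *
show();nestpos()
a=[]
for n in("top","side"):
    I=get_image(n);save(I,n+"6");uv=proj(I,[.53,.08,.03])[0].astype(int)
    c=I["pixels"][uv[1]-50:uv[1]+70,uv[0]-50:uv[0]+80];a.append(cv2.resize(c,None,fx=3,fy=3,interpolation=2))
cv2.imwrite("pics/g6.png",cv2.cvtColor(np.hstack(a),4))
E
```

```text
12.3833 [ 0.5134 -0.098   0.0581] yaw -0.1388 z [-0.015  0.03  -0.999] 0.0273 [ 0.5 -0.4 -1.6] [0.07 0.04 0.05]
nest mm 1.8841367164173088 -259.9248121062531
```

View pics/g6.png

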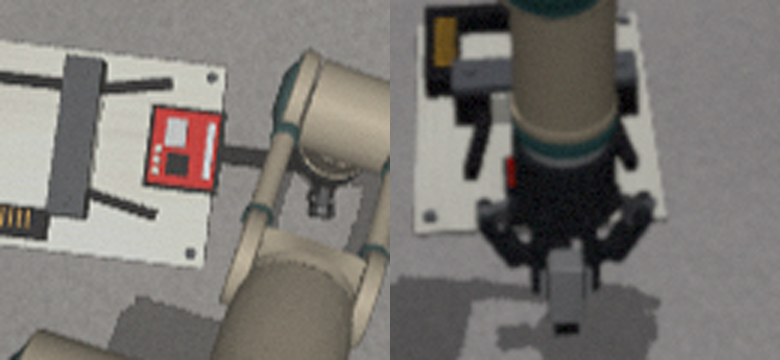

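Head (top crop 184,147) sits in the mouth, aligned with the lane and touching the deck. Sliding in, with a check partway.

```bash
cat >> h.py <<'E'
def red(z=.022):
    I=get_image("top");p=cv2.cvtColor(I["pixels"],cv2.COLOR_RGB2HSV)
    m=(((p[...,0]<8)|(p[...,0]>172))&(p[...,1]>150)&(p[...,2]>90)).astype(np.uint8)
    m[:,:205]=0;m[:,420:]=0;m[:195]=0;m[285:]=0
    q=cv2.findNonZero(m)
    if q is None: print("no red");return
    r=cv2.minAreaRect(q);c=cv2.boxPoints(r)
    W=np.array([onz(I,u,z)[:2] for u in c]);d=W-[.547,.1598];a=-.1367
    N=d@np.array([[np.cos(a),-np.sin(a)],[np.sin(a),np.cos(a)]])*1e3
    e=W[1]-W[0];print("red n",len(q),"nest centre",N.mean(0).round(1),"corners",N.round(0).tolist(),"yaw mod90",np.degrees(np.arctan2(e[1],e[0]))%90-90)
E
python3 -c "
from h import *
red()"
```

```text
red n 281 nest centre [   3.8 -112.9] corners [[-36.0, -78.0], [44.0, -78.0], [43.0, -148.0], [-36.0, -147.0]] yaw mod90 -7.900452264923601
```

Emit:
play_rows(
  series=[
    {"fingers": 1, "dx": 0, "dy": 8, "dz": 0, "turn": 0},
    {"fingers": 1, "dx": 1, "dy": 12, "dz": 0, "turn": 0},
    {"fingers": 1, "dx": 2, "dy": 14, "dz": 0, "turn": 0},
    {"fingers": 1, "dx": 2, "dy": 14, "dz": 0, "turn": 0},
    {"fingers": 1, "dx": 1, "dy": 10, "dz": 0, "turn": 0},
    {"fingers": 1, "dx": 0, "dy": 0, "dz": 0, "turn": 0},
  ],
)

```text
clock: 13.03
position: [0.5196, -0.035, 0.0586]
ee_rot: [-0.014, 0.997, -0.07, -0.008]
contact_force: [-0.6, -0.7, -3.0]
width: 0.027
```

```bash
python3 -c "
from h import *
show();nestpos();red()"
```

```text
13.0333 [ 0.5196 -0.035   0.0586] yaw -0.1406 z [-0.014  0.029 -0.999] 0.027 [-0.6 -0.7 -3. ] [-0.22  0.05  0.02]
nest mm -0.6075876297797835 -196.76326703129794
red n 277 nest centre [  1.6 -50.2] corners [[-38.0, -16.0], [42.0, -16.0], [41.0, -85.0], [-39.0, -84.0]] yaw mod90 -8.167147110685235
```

Emit:
play_rows(
  series=[
    {"fingers": 1, "dx": 1, "dy": 8, "dz": -0.5, "turn": 0.003},
    {"fingers": 1, "dx": 2, "dy": 12, "dz": 0, "turn": 0},
    {"fingers": 1, "dx": 2, "dy": 14, "dz": 0, "turn": 0},
    {"fingers": 1, "dx": 2, "dy": 14, "dz": 0, "turn": 0},
    {"fingers": 1, "dx": 2, "dy": 14, "dz": 0, "turn": 0},
    {"fingers": 1, "dx": 2, "dy": 14, "dz": 0, "turn": 0},
    {"fingers": 1, "dx": 1, "dy": 8, "dz": 0, "turn": 0},
    {"fingers": 1, "dx": 0, "dy": 0, "dz": 0, "turn": 0},
  ],
)

```text
clock: 13.75
position: [0.5329, 0.0539, 0.0584]
ee_rot: [-0.014, 0.997, -0.07, -0.007]
contact_force: [-0.5, 0.7, -2.8]
width: 0.0271
```

```bash
python3 -c "
from h import *
show();nestpos();red()"
```

```text
13.75 [0.5329 0.0539 0.0584] yaw -0.1408 z [-0.012  0.028 -1.   ] 0.0271 [-0.5  0.7 -2.8] [-0.19 -0.02  0.02]
nest mm 0.4418670803977738 -106.80216863639814
red n 200 nest centre [ 3.1 50.7] corners [[-37.0, 75.0], [43.0, 75.0], [43.0, 27.0], [-37.0, 26.0]] yaw mod90 -7.407427014543998
```

Emit:
play_rows(
  series=[
    {"fingers": 1, "dx": 1, "dy": 8, "dz": -0.5, "turn": 0},
    {"fingers": 1, "dx": 1, "dy": 8, "dz": 0, "turn": 0},
    {"fingers": 1, "dx": 1, "dy": 7, "dz": 0, "turn": 0},
    {"fingers": 1, "dx": 0, "dy": 3, "dz": 0, "turn": 0},
    {"fingers": 1, "dx": 0, "dy": 2, "dz": 0, "turn": 0},
    {"fingers": 1, "dx": 0, "dy": 2, "dz": 0, "turn": 0},
  ],
)

```text
clock: 14.3
position: [0.5367, 0.0837, 0.0583]
ee_rot: [-0.013, 0.997, -0.072, -0.006]
contact_force: [0.8, -0.7, -0.6]
width: 0.0271
```

```bash
python3 -c "
from h import *
show();nestpos()"
```

```text
14.3 [0.5367 0.0837 0.0583] yaw -0.1434 z [-0.011  0.026 -1.   ] 0.0271 [ 0.8 -0.7 -0.6] [-0.19 -0.06 -0.03]
nest mm 0.19844838734345804 -76.79181824306337
```

Emit:
play_rows(
  series=[
    {"fingers": 1, "dx": 0, "dy": 2, "dz": 0, "turn": 0},
    {"fingers": 1, "dx": 0, "dy": 2, "dz": 0, "turn": 0},
  ],
)

```text
clock: 14.47
position: [0.5369, 0.0875, 0.0584]
ee_rot: [-0.012, 0.997, -0.072, -0.006]
contact_force: [1.3, -9.1, 0.9]
width: 0.0267
```

```bash
python3 -c "
from h import *
show();nestpos();red()"
```

```text
14.4667 [0.5369 0.0875 0.0584] yaw -0.1432 z [-0.011  0.025 -1.   ] 0.0267 [ 1.3 -9.1  0.9] [-1.43 -0.12 -0.  ]
nest mm -0.19079951070576256 -73.00350762231149
red n 293 nest centre [ 2.9 73.3] corners [[-37.0, 108.0], [43.0, 108.0], [43.0, 39.0], [-37.0, 38.0]] yaw mod90 -7.300717686448905
```

Emit:
play_rows(
  series=[
    {"fingers": 1, "dx": -6, "dy": 0.5, "dz": 0, "turn": 0.004},
    {"fingers": 1, "dx": -8, "dy": 1, "dz": 0, "turn": 0},
    {"fingers": 1, "dx": -8, "dy": 1, "dz": 0, "turn": 0},
    {"fingers": 1, "dx": -5, "dy": 0.7, "dz": 0, "turn": 0},
    {"fingers": 1, "dx": -2, "dy": 0.3, "dz": 0, "turn": 0},
  ],
)

```text
clock: 14.93
position: [0.5052, 0.0919, 0.0583]
ee_rot: [-0.013, 0.997, -0.07, -0.006]
contact_force: [1.4, -0.1, -1.0]
width: 0.0271
```

```bash
python3 -c "
from h import *
show();nestpos();red()"
```

```text
14.9333 [0.5052 0.0919 0.0583] yaw -0.1403 z [-0.01   0.027 -1.   ] 0.0271 [ 1.4 -0.1 -1. ] [-0.15 -0.14 -0.07]
nest mm -32.168903157969915 -73.01042905183988
red n 301 nest centre [-29.8  73.5] corners [[-69.0, 108.0], [11.0, 108.0], [10.0, 39.0], [-71.0, 39.0]] yaw mod90 -7.768423928208875
```

Emit:
play_rows(
  series=[
    {"fingers": 1, "dx": -2, "dy": 0.3, "dz": 0, "turn": 0},
    {"fingers": 1, "dx": -2, "dy": 0.3, "dz": 0, "turn": 0},
  ],
)

```text
clock: 15.15
position: [0.5021, 0.0923, 0.0588]
ee_rot: [-0.013, 0.997, -0.07, -0.004]
contact_force: [4.1, -2.1, -3.1]
width: 0.0269
```

```bash
python3 -c "
from h import *
show();nestpos();red()"
```

```text
15.15 [0.5021 0.0923 0.0588] yaw -0.1408 z [-0.007  0.026 -1.   ] 0.0269 [ 4.1 -2.1 -3.1] [-0.6  -0.85 -0.42]
nest mm -35.32299155057779 -73.00112685080127
red n 305 nest centre [-32.3  73.5] corners [[-72.0, 108.0], [9.0, 108.0], [8.0, 39.0], [-73.0, 39.0]] yaw mod90 -7.768456274092472
```

Emit:
play_rows(
  series=[
    {"fingers": 1, "dx": -2, "dy": 1.5, "dz": -1, "turn": 0},
    {"fingers": 1, "dx": -2, "dy": 1.5, "dz": -0.5, "turn": 0},
  ],
)

```text
clock: 15.37
position: [0.502, 0.0925, 0.0586]
ee_rot: [-0.01, 0.998, -0.07, -0.0]
contact_force: [3.3, -6.6, 1.5]
width: 0.0267
```

```bash
python3 -c "
from h import *
show();nestpos();red()"
```

```text
15.3667 [0.502  0.0925 0.0586] yaw -0.1392 z [ 0.001  0.021 -1.   ] 0.0267 [ 3.3 -6.6  1.5] [-0.81 -0.43 -0.24]
nest mm -35.426092309648254 -72.83895432152802
red n 297 nest centre [-32.3  73.5] corners [[-72.0, 108.0], [8.0, 109.0], [8.0, 39.0], [-73.0, 39.0]] yaw mod90 -7.2994143313039785
```

Emit:
play_rows(
  series=[
    {"fingers": 1, "dx": -1, "dy": 0.5, "dz": -1.5, "turn": 0},
    {"fingers": 1, "dx": -1, "dy": 0.5, "dz": -1.5, "turn": 0},
  ],
)

```text
clock: 15.58
position: [0.5021, 0.0924, 0.0578]
ee_rot: [-0.01, 0.998, -0.069, 0.002]
contact_force: [-1.4, -4.8, 17.5]
width: 0.027
```

```bash
python3 -c "
from h import *
show();nestpos()
a=[]
for n in('top','side'):
    I=get_image(n);uv=proj(I,[.51,.16,.03])[0].astype(int)
    c=I['pixels'][uv[1]-45:uv[1]+55,uv[0]-50:uv[0]+50];a.append(cv2.resize(c,None,fx=4,fy=4,interpolation=2))
cv2.imwrite('pics/g7.png',cv2.cvtColor(np.hstack(a),4))"
```

```text
15.5833 [0.5021 0.0924 0.0578] yaw -0.1389 z [ 0.005  0.019 -1.   ] 0.027 [-1.4 -4.8 17.5] [-0.19  0.6  -0.15]
nest mm -35.340390633820014 -72.92578531756776
```

View pics/g7.png

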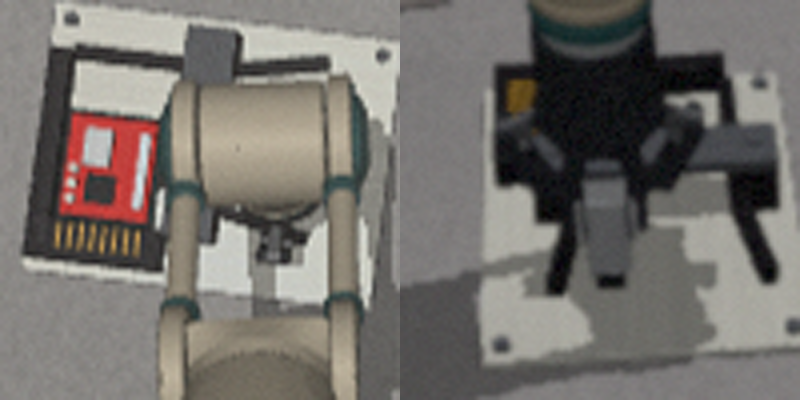

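Head (crop 105,170) lies against the back stop and contact block with the strips uncovered. Easing the grip, then opening.

Emit:
play_rows(
  series=[
    {"fingers": 1, "dx": 0, "dy": 0, "dz": 0, "turn": 0},
    {"fingers": 1, "dx": 0, "dy": 0, "dz": 0, "turn": 0},
    {"fingers": 0.3, "dx": 0, "dy": 0, "dz": 0, "turn": 0},
    {"fingers": 0, "dx": 0, "dy": 0, "dz": 0, "turn": 0},
    {"fingers": -0.3, "dx": 0, "dy": 0, "dz": 0, "turn": 0},
    {"fingers": -0.4, "dx": 0, "dy": 0, "dz": 0, "turn": 0},
    {"fingers": -0.4, "dx": 0, "dy": 0, "dz": 0, "turn": 0},
  ],
  squeeze=20,
)

```text
clock: 16.27
position: [0.4991, 0.0938, 0.0573]
ee_rot: [-0.011, 0.998, -0.069, -0.001]
contact_force: [0.4, -0.3, -0.1]
width: 0.0601
```

```bash
python3 -c "
from h import *
show();nestpos();red()"
```

```text
16.2667 [0.4991 0.0938 0.0573] yaw -0.1384 z [-0.001  0.021 -1.   ] 0.0601 [ 0.4 -0.3 -0.1] [ 0.06 -0.03 -0.02]
nest mm -38.46179623439534 -71.93607809353182
red n 296 nest centre [-32.3  73.5] corners [[-72.0, 108.0], [8.0, 109.0], [8.0, 39.0], [-73.0, 39.0]] yaw mod90 -7.2994143313039785
```

Emit:
play_rows(
  series=[
    {"fingers": -0.4, "dx": 0, "dy": 0, "dz": 5, "turn": 0},
    {"fingers": -0.4, "dx": 0, "dy": 0, "dz": 10, "turn": 0},
    {"fingers": -0.4, "dx": 0, "dy": 0, "dz": 15, "turn": 0},
    {"fingers": -0.4, "dx": 0, "dy": 0, "dz": 20, "turn": 0},
    {"fingers": -0.4, "dx": 0, "dy": 0, "dz": 25, "turn": 0},
    {"fingers": -0.4, "dx": 0, "dy": -10, "dz": 30, "turn": 0},
    {"fingers": -0.4, "dx": 0, "dy": -30, "dz": 25, "turn": 0},
    {"fingers": -0.4, "dx": 0, "dy": -40, "dz": 0, "turn": 0},
    {"fingers": -0.4, "dx": 0, "dy": -40, "dz": 0, "turn": 0},
    {"fingers": -0.4, "dx": 0, "dy": -40, "dz": 0, "turn": 0},
    {"fingers": -0.4, "dx": 0, "dy": -40, "dz": 0, "turn": 0},
    {"fingers": -0.4, "dx": 0, "dy": -20, "dz": 0, "turn": 0},
    {"fingers": -0.4, "dx": 0, "dy": 0, "dz": 0, "turn": 0},
  ],
)

```text
clock: 17.4
position: [0.4966, -0.1341, 0.1991]
ee_rot: [-0.009, 0.998, -0.065, 0.001]
contact_force: [-0.9, 0.2, -0.5]
width: 0.0602
```

```bash
python3 -c "
from h import *
show();red()
a=[]
for n in('top','side'):
    I=get_image(n);save(I,n+'8');uv=proj(I,[.51,.14,.03])[0].astype(int)
    c=I['pixels'][uv[1]-50:uv[1]+50,uv[0]-50:uv[0]+50];a.append(cv2.resize(c,None,fx=4,fy=4,interpolation=2))
cv2.imwrite('pics/g8.png',cv2.cvtColor(np.hstack(a),4))"
```

```text
17.4 [ 0.4966 -0.1341  0.1991] yaw -0.1304 z [ 0.004  0.017 -1.   ] 0.0602 [-0.9  0.2 -0.5] [-0.01 -0.    0.02]
red n 291 nest centre [-32.5  73.5] corners [[-72.0, 108.0], [8.0, 109.0], [7.0, 39.0], [-73.0, 39.0]] yaw mod90 -7.2994231106405465
```

View pics/g8.png

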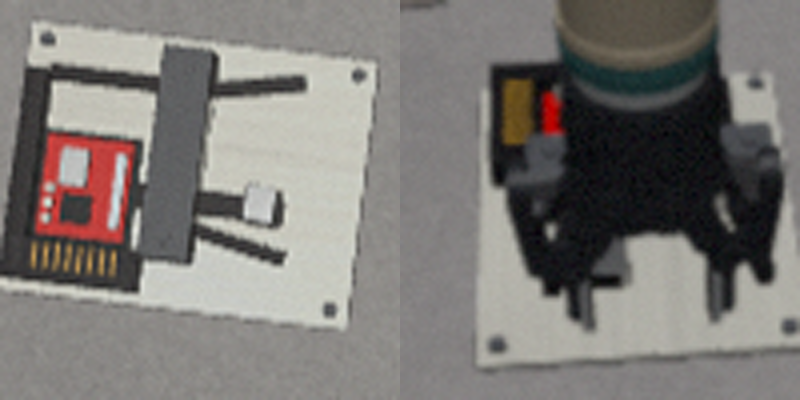

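```bash
python3 -c "
from h import *
sign_off();show()"
```

```text
the job is handed in; nothing more can be done
the job is handed in; nothing more can be done
```

I gripped the red-board carrier by its handle and slid it down the lane and under the gate to the back stop. I then shifted it sideways to the contact block, pressed it onto the deck, released it and handed the job in at about 17.4 s of the 48 s.

**Back stop:** the push met about 9 N with the handle at nest y -73.0 mm, which is the home value.

**Contact block:** the sideways push met about 4 N ahead of the handle, where the head is. It stopped at x -35.4 mm against a nominal -34 mm, within my 2–3 mm camera error for the nest.

**After release:** the head image did not move by more than 0.2 mm, the tool forces were near zero, and the gripper stood clear behind the nest.

**Checks that disagreed or were missing:**
- The board's image centre read 3 mm to +x of the tool throughout, a constant offset that I put down to calibration.
- The last yaw from the image was -7.3°, against -7.8° for the nest and -7.9° for the tool just before release. That is within pixel resolution.
- I did not measure flatness separately. I inferred it from the tool height and the 17 N push onto the deck before release.
- I never aimed at or touched the other things, but I did not re-measure them at the end.

The row moves let the tool tilt drift by a few degrees before the grasp, and correcting it took about 5 s.

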